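# Lock the print head and refit the cover of a label printer

## Task

The label printer for the word tags has just been given a new ribbon cassette and stands open. Press the print-head lever inside it down flat, all the way home; then refit the loose cover: hook the two tabs of its front edge into the slots under the front lip of the opening, swing its rear edge down and press until it snaps under the catch and lies flat. Leave the other things on the table where they are.

Things in the scene. Friction and masses are not known exactly. Their poses are not given: they have to be found in the camera images.
- printer: Label printer fixed to the table, light grey plastic, 230 mm wide; keyboard and small screen on its sloping front, which faces the robot. Origin on the table below the centre of the cover opening; x to its rear, y to its left, z up; front at x = -175 mm, rear at +85. The cover, properly on, is parallel to this frame with its origin at (0, 0, 68) mm, with 2 to 3 mm play in x and 3 mm in y.
- bay (a point): Centre of the open bay at wall-top level: printer (0, 0, 75) mm. The bay is x = -60 to 60, y = -68 to 68, floor z = 18; its side and rear walls are flat on top at z = 75 and carry the cover. Inside: ribbon cassette (x = -56 to -12, top z = 56), roller, print head with lever at x = 24. Behind: shoulder to z = 80 from x = 68; housing to z = 101 from x = 76 within 30 mm of y = 0.
- front_lip (a point): Middle of the lower inner edge of the lip at the front of the opening: printer (-67, 0, 75) mm. The lip is 5 mm thick (z = 75 to 80) and spans the printer's width. Under it two slots: z = 64 to 75, 30 mm wide, centred at y = +45 and -45, back wall at x = -82. Tipped nose-down by 0.26 rad the tabs go 9 mm under the lip before the cover's plate meets it; they go deeper as it comes flat.
- lever (a joint): Angle (rad) of the print-head lever: 0 = flat, home (stop); 1.45 = raised, almost upright. It pivots about the printer's x axis at printer (24, -42, 46) mm and lies toward +y when flat; pushing its free end toward +y and down lowers it. It stays where it is left (stiff: about 2 N at its free end). While raised it stands in the way of the cover.
- lever_pivot (a point): Centre of the lever's pivot. The lever is a light grey blade 14 mm wide (printer x), 5 mm thick, with a paddle 20 x 20 x 7 mm at its free end; its end is 76 mm from the pivot.
- lever_tip (a point): Middle of the paddle's upper face (the face to press), 66 mm from the pivot along the lever and 4.5 mm above the lever's mid-plane. With the lever home it is at printer (24, 24, 50.5) mm.
- catch (a joint): Travel (m) of the sprung catch at the rear middle of the opening, 40 mm wide: 0 = sprung forward (rest), 0.007 = fully back. Nose at printer x = 60.5, underside z = 80.4; a ramp rises rearward from it at 65 degrees to x = 68, z = 100. The rear edge of the hooked cover meets the ramp at a tilt of about 0.16 rad; pressed down (10 N is ample) it pushes the catch back and snaps under it.
- cover: Loose cover, light grey plastic, 0.14 kg, lying right way up on its feet beside the printer. Plate 130 (x) x 150 (y) x 5 mm, z = 7 to 12 mm. Origin at the plate's middle, on the plane of the feet; x to its rear edge, z up. Feet at x = 20 to 52, y = +54 and -54.
- cover_grip (a point): Centre of the top of the hump by which the cover is gripped: cover (-7.5, 0, 34) mm. The hump is straight-sided, 65 mm long (x = -40 to 25), 40 mm wide (y = -20 to 20), 22 mm high (z = 12 to 34).
- cover_press (a point): Middle of the flat ribbed place behind the hump, to press on: cover (43, 0, 12) mm; free from x = 28 to 58.
- cover_tabs (a point): Midway between the front ends of the two tabs: cover (-77, 0, 2) mm. The tabs are 24 mm wide, 4 mm thick (z = 0 to 4), at y = +45 and -45, and reach 12 mm beyond the plate's front edge (x = -65).
- cover_rear (a point): Middle of the plate's upper rear edge: cover (65, 0, 12) mm. With the cover flat and snapped it is 80 mm above the table.
- book: Closed blue book 130 x 190 x 26 mm, lying on the other side of the printer from the cover; to be left alone. Origin under its centre.
- spent_cassette: Old ribbon cassette, dark grey, 44 x 120 x 36 mm; to be left alone. Origin under its centre.
- stapler: Stapler, 150 x 36 x 58 mm; to be left alone. Origin under its centre.
- scissors: Scissors, 175 mm long, lying; to be left alone. Origin near the pivot.
- tape_roll: Roll of tape lying flat, 96 mm across, 24 mm high; to be left alone. Origin under its centre.
- glue_stick: Glue stick standing upright, 31 mm across, 98 mm high; to be left alone. Origin under its centre.
- pencil: Green pencil lying, 200 mm long; to be left alone. Origin under its middle.
- mug: White mug of pencils, 76 mm across, 95 mm high (pencils to 200 mm); to be left alone. Origin under its centre.

How it is judged:
On the way, in this order (a step that is already met when the one before it is completed fails the run):
1. the lever is pressed home (within 0.08 rad of flat) before the cover is put on (value of joint lever below 0.08 rad), for 0.2 s.
2. the cover's tabs are under the front lip, at least 2 mm in, while its rear edge is still up (tilted more than 0.05 rad) (value of joint lever below 0.08 rad and x of cover_tabs in the frame of printer below -0.069 m and z of cover_tabs in the frame of printer between 0.062 and 0.0755 m and y of cover_tabs in the frame of printer between -0.006 and 0.006 m and angle between the z axis of cover and the z axis of printer, either way round above 0.05 rad), for 0.05 s.
At the end, for the whole second after the job is handed in: Lever home (within 0.08 rad of flat); cover on the printer, tabs at least 4 mm under the front lip and within 6 mm of centred, lying flat (within 0.03 rad, rear upper edge 77 to 82.5 mm above the table), snapped under the catch, which has sprung forward again (within 2 mm), and at rest (value of joint lever below 0.08 rad and x of cover_tabs in the frame of printer below -0.071 m and z of cover_tabs in the frame of printer between 0.062 and 0.0755 m and y of cover_tabs in the frame of printer between -0.006 and 0.006 m and angle between the z axis of cover and the z axis of printer, either way round below 0.03 rad and z of cover_rear in the frame of printer between 0.077 and 0.0825 m and x of cover_rear in the frame of printer between 0.0615 and 0.0695 m and value of joint catch below 0.002 m and linear speed of cover below 0.02 m/s); the robot touches nothing.
It fails at once if another thing on the table (book, old cassette, stapler, scissors, tape roll, glue stick, pencil, mug) is shifted by more than 40 mm (distance of any of book, spent_cassette, stapler, scissors, tape_roll, glue_stick, pencil, mug from where it was at the start of the episode above 0.04 m).
It also fails if it takes over 64 s, if anything falls off the work surface, if the arm or the gripper's body presses on something with over 40 N, if the wrist force passes 120 N, or if a joint passes its speed limit or range.

## Robot

A 6-joint arm with a two-finger parallel gripper is mounted at the origin on the work surface. World frame = base frame: x ahead of the robot, y to its left, z up, the work surface at z = 0. Lengths are in m, angles in rad, forces in N, time in s.
With the tool pointing down it reaches from about 0.4 to 0.825 m from the base axis. Payload 7 kg.
Tool frame: the origin (TCP) lies between the finger pads; the fingertips stand 8 mm ahead of it and the grasp point (between the pads) lies 11 mm behind it (arm.finger_overhang is the distance from the TCP to the fingertips, in m); z points along the fingers, y is the line along which they close (so a half turn about z gives the same grasp; the last joint's range is limited). The gripper opens to 88 mm and grips with 3 to 60 N. Pads are 19 mm wide; open, the fingers measure 130 mm over their backs; the gripper's body (78 mm by 193 mm) begins 47 mm behind the grasp point.
Start: joints at [0.288, 0.359, 0.012, 0, -1.224, -0.288], TCP at [0.675, -0, 0.21] pointing down, gripper open.
Joint ranges: [-3.07, 3.07], [-1.43, 2.12], [-1.02, 1.25], [-3.03, 1.67], [-3.05, -0], [-3.03, 3.03]. Speed limits (rad/s): [2.39, 2.39, 3.01, 3.14, 3.14, 3.14].

## Interface

Orientations are given as [roll, pitch, yaw] about the fixed x, y, z axes, in that order (R = Rz(yaw) Ry(pitch) Rx(roll)).
In Python, from station import arm gives the robot as it stands.
- The arm moves only by the tool move_arm, never from a script. Its argument "rows" is text: rows parted by semicolons, each of 7 numbers parted by spaces: the turn, a rotation vector about the tool's x, y, z in degrees, then the shift along the tool's x, y, z in m, then the finger opening in m, from 0 to 0.0876. A call has 1 to 8 rows; each row shifts and turns the commanded pose from where the row before left it, along the tool's axes as they then stand; what a row does not reach is not made up. A row lasts 1/8 s, in which the tool goes at most 62.5 mm and 10.7 degrees, less where a joint would pass 70% of its speed; a pose out of reach is approached as far as the arm can. A call is refused whole if a number of a shift passes 0.0625 or a number of a turn 10.7, either way. A call with a gripper value outside its range is refused whole. The fingers move at their own pace and stop on an object; "squeeze" is the grip in N (left out, the last holds). Time passes only in rows, so rows that do not move let the fingers close. It gives the time, the measured TCP pose, the force, the opening and the grip force at its end, in the units of the state.
- arm.get_state(): the state, without advancing time (a new reading comes with each control period).
- arm.grab_frame(name): name is "scene" or "side" or "wrist"; returns (picture, depth): 400x640x3 uint8, blue, green, red; 400x640 float32, m along the optical axis (not along the pixel's ray), 0 where there is no reading.
- arm.camera_model(name): a dict with "mtx" (3x3 intrinsics, pixels), "k1" (the pictures are not rectified: a ray, as slopes to the right and down, at radius r is drawn at 1 + k1 r^2 times it, then the intrinsics apply), "camera_from_world" (4x4, takes a point from world to camera coordinates); the wrist camera has in their place "mount" (4x4, takes a point from camera to tool coordinates, whose origin is the TCP and whose axes are the flange's). Camera axes: x right, y down, z forward; pixel columns grow to the right and rows downward; lengths in m; the calibration is good to about 2 mm. A picture is of the moment at which its call begins: read the wrist's pose just before it. camera_model takes no time and is no camera call.
- arm.job_done(): hands the job in; it is judged then, once.
The state is a dict: "t": time; "q": joint angles; "qd": joint speeds; "joint_efforts": joint torques, N m; "eef_pos": TCP position; "ee_rot": TCP orientation; "force": force on the tool from outside, world axes, zero at the start; "moment": the same for the moment, N m; "width": finger opening in m; "gripper_force": force on a finger pad.
Only numpy, scipy, OpenCV 4.12 (cv2) and the standard library are available. Lean on these libraries where they do the work, as an engineer would, in place of code of your own. Each camera call takes 0.05 s, during which the arm holds its last target. There are 200 camera calls.

## Working session

There is one attempt and no reset: what is moved stays moved. The work goes in short steps, Python scripts to look and compute and a tool call to move; the robot and the scene stay as the last step left them, time stands still between calls to the robot, and variables do not carry over. Pictures are saved under pics/ and viewed, at most 10 in all, crops included, and the job is handed in when it is done.

Besides the shell and the picture viewer there is one more tool, called after "Call:" by a JSON object that holds its "fn" and its "kwargs". move_arm: Moves the arm, as the interface text tells. Its arguments: {"type":"object","properties":{"rows":{"type":"string"},"squeeze":{"type":"number"}},"required":["rows"]}

```bash
ls; mkdir -p pics
python3 - <<'E'
from station import arm
import cv2,numpy as np
np.set_printoptions(precision=4,suppress=True)
for n in ("scene","side"):
    p,d=arm.grab_frame(n); cv2.imwrite(f"pics/{n}0.png",p); np.savez(f"{n}0.npz",p=p,d=d)
    m=arm.camera_model(n); print(n,m)
print(arm.camera_model("wrist")); print(arm.get_state())
E
```

```text
pics
scene {'mtx': array([[444.4639,   0.    , 320.3863],
       [  0.    , 444.4639, 201.5483],
       [  0.    ,   0.    ,   1.    ]]), 'k1': -0.07153920295571368, 'camera_from_world': array([[ 0.4843,  0.8749, -0.003 , -0.2691],
       [ 0.5547, -0.3097, -0.7723, -0.2485],
       [-0.6766,  0.3723, -0.6353,  1.5982],
       [ 0.    ,  0.    ,  0.    ,  1.    ]])}
side {'mtx': array([[365.4153,   0.    , 316.0477],
       [  0.    , 365.4153, 196.6036],
       [  0.    ,   0.    ,   1.    ]]), 'k1': -0.08004492091118341, 'camera_from_world': array([[ 0.9324, -0.3614, -0.0013, -0.5056],
       [-0.2472, -0.6351, -0.7318,  0.2117],
       [ 0.2637,  0.6827, -0.6815,  0.7939],
       [ 0.    ,  0.    ,  0.    ,  1.    ]])}
{'mtx': array([[353.0282,   0.    , 319.7987],
       [  0.    , 353.0282, 205.0913],
       [  0.    ,   0.    ,   1.    ]]), 'k1': 0.0004843910375083127, 'mount': array([[ 0.    , -0.9677, -0.252 ,  0.0684],
       [ 1.    ,  0.    ,  0.0001, -0.0004],
       [-0.0001, -0.252 ,  0.9677, -0.1752],
       [ 0.    ,  0.    ,  0.    ,  1.    ]])}
{'t': 0.1, 'q': array([ 0.2881,  0.3593,  0.0112, -0.0003, -1.2241, -0.2881]), 'qd': array([-0.0007, -0.0014,  0.0022,  0.0005,  0.001 , -0.001 ]), 'joint_efforts': array([ -0.0014, -58.4165,  29.3752,   7.0155,   0.0101,  -0.0001]), 'eef_pos': array([ 0.6746, -0.    ,  0.2091]), 'ee_rot': array([ 3.1402, -0.0001, -1.5709]), 'force': array([ 0.6084, -0.5948, -0.1028]), 'moment': array([ 0.0015, -0.0078, -0.0265]), 'gripper_force': 0.0, 'width': 0.0875347933223832}
```

View pics/scene0.png

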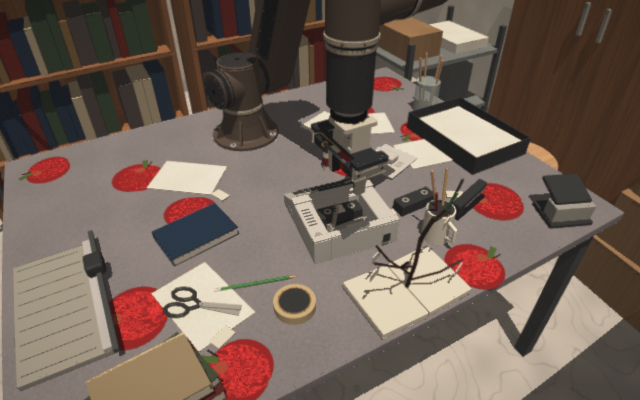

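View pics/side0.png

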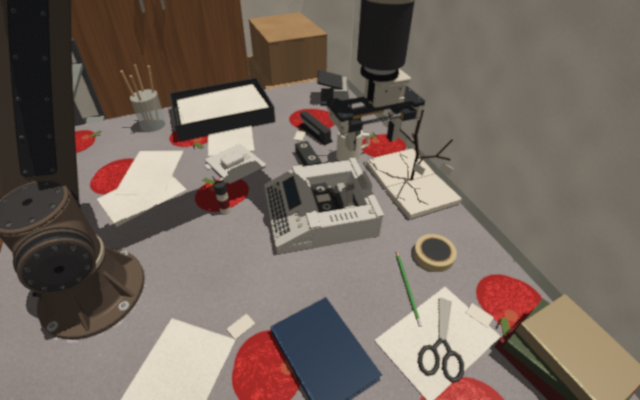

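The scene view shows the printer at about (345,215), the cover at (400,160), and the arm hanging between them. In the side view the printer is at (325,205), the cover at (235,160), and the glue stick stands between them at (222,197). Next I'll get coarse positions from depth.

```bash
cat > h.py <<'E'
import numpy as np,cv2
from scipy.spatial.transform import Rotation as R
from station import arm
np.set_printoptions(precision=4,suppress=True)
def T_tool(s=None):
    s=s or arm.get_state(); T=np.eye(4)
    T[:3,:3]=R.from_euler('xyz',s['ee_rot']).as_matrix(); T[:3,3]=s['eef_pos']; return T
def cam(n):
    m=arm.camera_model(n)
    W=T_tool()@m['mount'] if n=='wrist' else np.linalg.inv(m['camera_from_world'])
    return m['mtx'],m['k1'],W
def slopes(c,uv):
    K,k1,W=c; uv=np.asarray(uv,float).reshape(-1,2)
    dd=(uv-K[:2,2])/K[0,0]; s=dd.copy()
    for _ in range(8): s=dd/(1+k1*(s**2).sum(1,keepdims=True))
    return s
def ray_plane(c,uv,z):
    s=slopes(c,uv); W=c[2]; d=np.c_[s,np.ones(len(s))]@W[:3,:3].T; o=W[:3,3]
    return o+d*((z-o[2])/d[:,2])[:,None]
def cloud(c,d):
    v,u=np.mgrid[:400,:640]; s=slopes(c,np.c_[u.ravel(),v.ravel()]); z=d.ravel()[:,None]
    P=np.c_[s*z,z]@c[2][:3,:3].T+c[2][:3,3]; P[d.ravel()<=0]=np.nan
    return P.reshape(400,640,3)
def proj(c,P):
    K,k1,W=c; q=(np.atleast_2d(P)-W[:3,3])@W[:3,:3]; s=q[:,:2]/q[:,2:]
    return s*(1+k1*(s**2).sum(1,keepdims=True))*K[0,0]+K[:2,2]
E
python3 - <<'E'
from h import *
for n,pts in (("scene",[(345,195),(312,252),(395,230),(400,158),(440,222),(294,303),(410,200),(195,232)]),("side",[(290,200),(345,215),(380,225),(235,156),(222,197),(435,252),(245,172),(210,160),(262,175),(325,350)])):
    f=np.load(n+"0.npz"); P=cloud(cam(n),f['d'])
    print(n)
    for u,v in pts: print((u,v),P[v,u])
P=cloud(cam("side"),np.load("side0.npz")['d'])
# printer wall tops
for z0,z1,nm in((.072,.083,'walltop'),(.028,.037,'hump'),(.009,.0145,'plate')):
    m=(P[...,2]>z0)&(P[...,2]<z1)
    n,l,st,c=cv2.connectedComponentsWithStats(m.astype(np.uint8))
    for i in range(1,n):
        if st[i,4]>60:
            q=P[l==i]; r=cv2.minAreaRect(q[:,:2].astype(np.float32)*1000); print(nm,st[i],r)
E
```

```text
scene
(345, 195) [0.5499 0.0803 0.0643]
(312, 252) [ 0.6674 -0.0854  0.0307]
(395, 230) [0.7115 0.1331 0.0412]
(400, 158) [0.4177 0.3734 0.0126]
(440, 222) [0.7751 0.2205 0.0804]
(294, 303) [ 0.7808 -0.1915  0.0241]
(410, 200) [0.6281 0.2471 0.0359]
(195, 232) [ 0.4476 -0.3173  0.0232]
side
(290, 200) [0.4935 0.0553 0.0629]
(345, 215) [ 0.5944 -0.0546  0.0765]
(380, 225) [ 0.6761 -0.0854  0.0405]
(235, 156) [0.4065 0.3304 0.0337]
(222, 197) [0.335  0.1314 0.0607]
(435, 252) [ 0.7653 -0.1953  0.0229]
(245, 172) [0.4211 0.2721 0.0109]
(210, 160) [0.3323 0.3695 0.0117]
(262, 175) [ 0.4673  0.254  -0.0007]
(325, 350) [ 0.4369 -0.3184  0.0253]
walltop [413  13 227 132 704] ((1617.87548828125, 570.4475708007812), (1368.833740234375, 19.4328556060791), 89.94617462158203)
walltop [ 76  17 166  28 355] ((263.8448181152344, 1530.1500244140625), (38.64336013793945, 855.4771118164062), 89.6787109375)
walltop [322  73  20  15 160] ((847.3074340820312, 619.93359375), (112.93443298339844, 71.03723907470703), 65.8030776977539)
walltop [134 103  27  12  83] ((172.99436950683594, 652.4486694335938), (
[... 2981 characters left out ...]
012695312, 11.848335266113281), 0.4876648783683777)
plate [205 143  62  40 963] ((403.0113525390625, 335.2945861816406), (132.1359100341797, 155.37872314453125), 20.172626495361328)
plate [322 233  58  12  88] ((604.2308349609375, -76.7816390991211), (4.552860260009766, 146.47164916992188), 82.07518005371094)
plate [277 243  44  10  66] ((475.62506103515625, -57.62284851074219), (4.696079730987549, 104.722412109375), 82.0049819946289)
plate [  37  251  107   87 1902] ((11.157630920410156, -33.79017639160156), (233.9987335205078, 166.4781036376953), 19.615449905395508)
plate [515 363  38  37  85] ((771.6923828125, -515.4525756835938), (4.182314872741699, 83.20966339111328), 11.44990348815918)
```

Coarse results: the cover's yaw is about +21°, with its hump at (0.396,0.331). The printer's yaw is about −8°. Now I'll look at the printer with the wrist camera.

Run:
```python
from h import *
c=cam("wrist"); p,d=arm.grab_frame("wrist"); cv2.imwrite("pics/w0.png",p); np.savez("w0.npz",p=p,d=d,W=c[2])
P=cloud(c,d)
for z0,z1,nm in((.072,.0775,'wall'),(.0775,.084,'lip'),(.097,.105,'housing'),(.105,.13,'lever')):
    m=(P[...,2]>z0)&(P[...,2]<z1)
    n,l,st,_=cv2.connectedComponentsWithStats(m.astype(np.uint8))
    for i in range(1,n):
        if st[i,4]>80:
            q=P[l==i]; print(nm,st[i],cv2.minAreaRect(q[:,:2].astype(np.float32)*1000))
```

```text
wall [ 302   93  191  157 9030] ((610.2723999023438, -5.461067199707031), (141.66783142089844, 144.34329223632812), 81.6280288696289)
wall [456 212  11  36 101] ((544.98193359375, 35.448665618896484), (33.88926315307617, 2.3817598819732666), 79.8499755859375)
wall [482 218  18  47 269] ((513.144287109375, 48.21068572998047), (46.02952575683594, 8.90170669555664), 81.01473236083984)
wall [308 248  11  17 115] ((681.0556030273438, 61.7056884765625), (17.860727310180664, 7.78899621963501), 81.35305786132812)
wall [ 299  299  138   30 3747] ((627.0765991210938, 122.99127197265625), (33.994808197021484, 136.33323669433594), 89.41407012939453)
lip [ 300   90   46  107 2294] ((671.8713989257812, -41.299808502197266), (88.77645111083984, 30.3299503326416), 81.54972076416016)
lip [ 458  118   64  147 4244] ((527.2162475585938, 1.1966094970703125), (130.7303466796875, 27.0946102142334), 81.54651641845703)
lip [290 249  20  16 153] ((693.5686645507812, 60.34320068359375), (17.793651580810547, 14.389084815979004), 0.24593934416770935)
lip [281 299  22  34 544] ((702.5010986328125, 121.11646270751953), (38.947288513183594, 17.003822326660156), 82.08343505859375)
housing [290 195  19  67 697] ((692.6107177734375, 26.319059371948242), (58.8478889465332, 8.91771411895752), 81.6292495727539)
housing [305 208  14  46 298] ((682.3209228515625, 28.226694107055664), (40.07065963745117, 7.149437427520752), 81.68636322021484)
lever [ 35 122  31  41 398] ((868.5519409179688, -48.45907211303711), (4.493651390075684, 30.458301544189453), 18.103084564208984)
lever [110 174  40  40 813] ((820.43505859375, -8.675640106201172), (5.586926460266113, 31.743812561035156), 22.557296752929688)
lever [361 195  28  18 396] ((631.9281616210938, 0.5248904228210449), (9.286969184875488, 19.877473831176758), 82.5471420288086)
lever [119 209  17  15 113] ((825.804931640625, 10.151680946350098), (19.46938705444336, 3.632549524307251), 69.47822570800781)
```

View pics/w0.png

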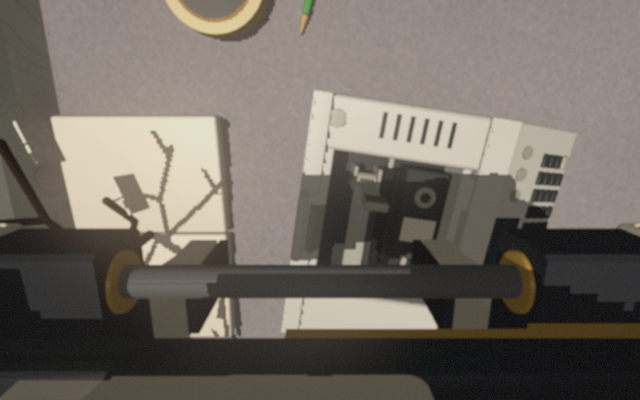

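The wrist view shows the open bay at about (400,210), the raised lever's paddle near (372,203), the catch and housing around (300,220), and the tape and pencil in the upper left. Printer: yaw −8.4°, origin about (0.6135, 0.038). I'll push the lever first: align the tool, close the fingers and go down on its −y side.

Call:
{"fn": "move_arm", "kwargs": {"rows": "0 0 8.4 0 0 0 0; 0 0 0 0.0293 0.0424 0 0; 0 0 0 0 0 0.03 0; 0 0 0 0 0 0.035 0; 0 0 0 0 0 0.036 0; 0 0 0 0 0 0 0", "squeeze": 20}}

```text
t: 0.9
eef_pos: [0.6265, -0.0232, 0.1061]
ee_rot: [3.136, -0.002, -1.718]
force: [0.1, -0.2, 0.5]
width: 0.0328
gripper_force: 0.0
```

```bash
cat >> h.py <<'E'
yawP=np.deg2rad(-8.4); OP=np.array([.6135,.0381,0]); RP=R.from_euler('z',yawP).as_matrix()
def inP(p): return (np.asarray(p)-OP)@RP
def show():
    s=arm.get_state(); T=T_tool(s); print('t',s['t'],'tcp W',T[:3,3],'tcp in P',inP(T[:3,3])*1e3,'F',s['force'],'w',s['width'],'g',s['gripper_force']); return s
E
python3 - <<'E'
from h import *
show()
c=cam("side"); p,d=arm.grab_frame("side")
print(cam("side")[0][0,0]); cv2.imwrite("pics/s1.png",cv2.resize(p[100:270,230:430],None,fx=4,fy=3.5))
E
```

```text
t 0.9 tcp W [ 0.6265 -0.0232  0.1061] tcp in P [ 21.7935 -58.7624 106.0751] F [ 0.0507 -0.1983  0.4703] w 0.03283761751191919 g 0.0
365.4153425687405
```

View pics/s1.png

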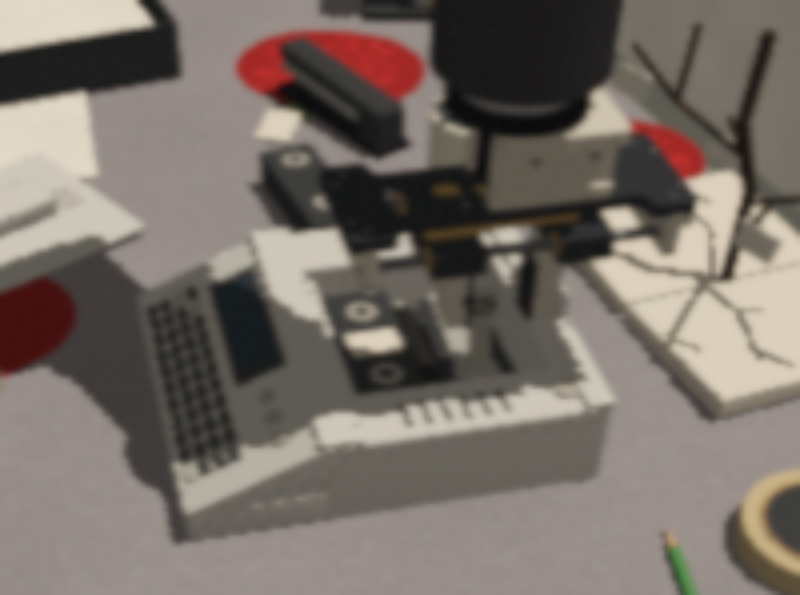

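The closing fingers are beside the lever, clear of the cassette. I'll let them close, then follow the lever's arc.

Call:
{"fn": "move_arm", "kwargs": {"rows": "0 0 0 0 0 0 0; 0 0 0 0 0 0 0; 0 0 0 -0.025 0 0 0; 0 0 0 -0.017 0 0 0; 0 0 0 -0.0137 0 0.0125 0; 0 0 0 -0.009 0 0.016 0; 0 0 0 -0.0035 0 0.012 0; 0 0 0 0 0 0.003 0"}}

```text
t: 1.95
eef_pos: [0.6378, 0.0444, 0.0636]
ee_rot: [3.139, -0.001, -1.717]
force: [-1.4, 0.8, 0.7]
width: 0.0001
gripper_force: 0.0
```

Call:
{"fn": "move_arm", "kwargs": {"rows": "0 0 0 0 0 0.003 0; 0 0 0 0 0 0.002 0; 0 0 0 0 0 0.001 0"}}

```text
t: 2.33
eef_pos: [0.6389, 0.0445, 0.0597]
ee_rot: [-3.141, 0.0, -1.718]
force: [0.7, 0.2, 0.3]
width: 0.0002
gripper_force: 0.0
```

```bash
python3 -c "from h import *;show()"
```

```text
t 2.325 tcp W [0.6389 0.0445 0.0597] tcp in P [24.1938  9.9933 59.7037] F [0.6677 0.2126 0.3088] w 0.00024503410400469167 g 0.0
```

Call:
{"fn": "move_arm", "kwargs": {"rows": "0 0 0 0 0 0.002 0; 0 0 0 0 0 0.001 0; 0 0 0 0 0 0 0"}}

```text
t: 2.7
eef_pos: [0.6387, 0.0447, 0.0564]
ee_rot: [3.142, -0.0, -1.717]
force: [-0.3, 0.6, 1.0]
width: 0.0006
gripper_force: 0.0
```

Call:
{"fn": "move_arm", "kwargs": {"rows": "0 0 0 0 0 0.001 0; 0 0 0 0 0 0.001 0; 0 0 0 0 0 0 0"}}

```text
t: 3.08
eef_pos: [0.6386, 0.0446, 0.0543]
ee_rot: [3.141, -0.0, -1.717]
force: [-0.9, -0.1, -0.7]
width: 0.0009
gripper_force: 0.0
```

Run:
```python
from h import *
show()
p,d=arm.grab_frame("side")
cv2.imwrite("pics/s2.png",cv2.resize(p[130:250,280:400],None,fx=5,fy=5,interpolation=cv2.INTER_CUBIC))
```

```text
t 3.075 tcp W [0.6386 0.0446 0.0543] tcp in P [23.9083 10.1434 54.3496] F [-0.8565 -0.1416 -0.7253] w 0.000903565834210842 g 0.0
```

View pics/s2.png

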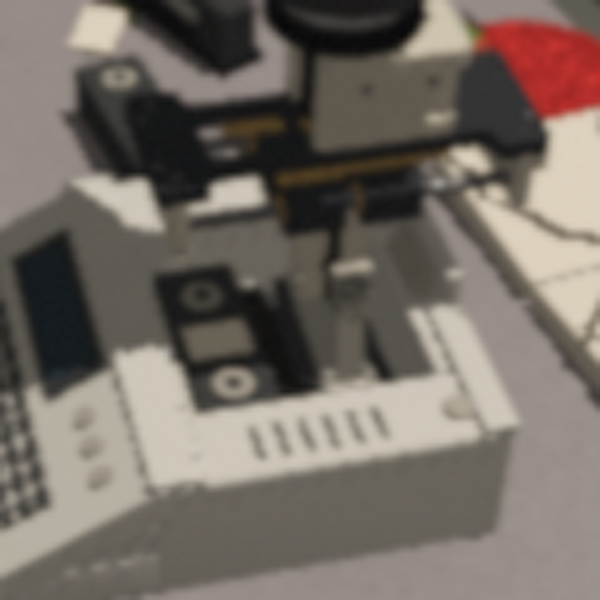

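The lever is still upright in front of the fingers, with its paddle at (350,270). It slipped through the gap because the fingers hadn't fully closed. I'll raise the arm, go back over the lever and repeat with the fingers shut.

Call:
{"fn": "move_arm", "kwargs": {"rows": "0 0 0 0 0 -0.045 0; 0 0 0 0 0 -0.045 0; 0 0 0 0 0 -0.005 0; 0 0 0 0.035 0 0 0; 0 0 0 0.037 0 0 0; 0 0 0 0 0 0.03 0; 0 0 0 0 0 0.011 0; 0 0 0 0 0 0 0"}}

```text
t: 4.12
eef_pos: [0.6276, -0.0265, 0.1074]
ee_rot: [3.139, -0.001, -1.717]
force: [-0.1, 0.1, -0.1]
width: 0.0004
gripper_force: 0.0
```

```bash
python3 -c "from h import *;show()"
```

```text
t 4.125 tcp W [ 0.6276 -0.0265  0.1074] tcp in P [ 23.3402 -61.8114 107.4108] F [-0.0821  0.0614 -0.0953] w 0.0004154250835248838 g 0.0
```

Call:
{"fn": "move_arm", "kwargs": {"rows": "0 0 0 -0.028 0 0 0; 0 0 0 -0.017 0 0 0; 0 0 0 -0.0137 0 0.013 0; 0 0 0 -0.009 0 0.016 0; 0 0 0 -0.0035 0 0.012 0; 0 0 0 0 0 0.005 0; 0 0 0 0 0 0.002 0; 0 0 0 0 0 0 0"}}

```text
t: 5.12
eef_pos: [0.6387, 0.0435, 0.0606]
ee_rot: [-3.141, -0.0, -1.718]
force: [-1.0, -0.6, 0.5]
width: 0.0006
gripper_force: 0.0
```

```bash
python3 -c "from h import *;show()"
```

```text
t 5.125 tcp W [0.6387 0.0435 0.0606] tcp in P [24.1591  9.0152 60.6062] F [-1.0004 -0.5867  0.5128] w 0.000552391057379181 g 0.0
```

Call:
{"fn": "move_arm", "kwargs": {"rows": "0 0 0 0 0 0.002 0; 0 0 0 0 0 0.001 0; 0 0 0 0 0 0 0"}}

```text
t: 5.5
eef_pos: [0.6386, 0.0438, 0.0575]
ee_rot: [-3.141, 0.0, -1.717]
force: [0.2, -0.3, -0.3]
width: 0.0007
gripper_force: 0.0
```

Call:
{"fn": "move_arm", "kwargs": {"rows": "0 0 0 0 0 0.001 0; 0 0 0 0 0 0.001 0; 0 0 0 0 0 0 0"}}

```text
t: 5.88
eef_pos: [0.6385, 0.0439, 0.0553]
ee_rot: [3.141, -0.0, -1.717]
force: [-0.5, 0.5, -0.5]
width: 0.0006
gripper_force: 0.0
```

Run:
```python
from h import *
p,d=arm.grab_frame("side"); q,e=arm.grab_frame("wrist")
a=cv2.resize(p[140:240,290:390],(400,400),interpolation=cv2.INTER_CUBIC)
b=cv2.resize(q[100:260,290:490],(400,320)); b=cv2.copyMakeBorder(b,0,80,0,0,0)
cv2.imwrite("pics/s3.png",np.hstack([a,b]))
```

```text
(no output)
```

View pics/s3.png

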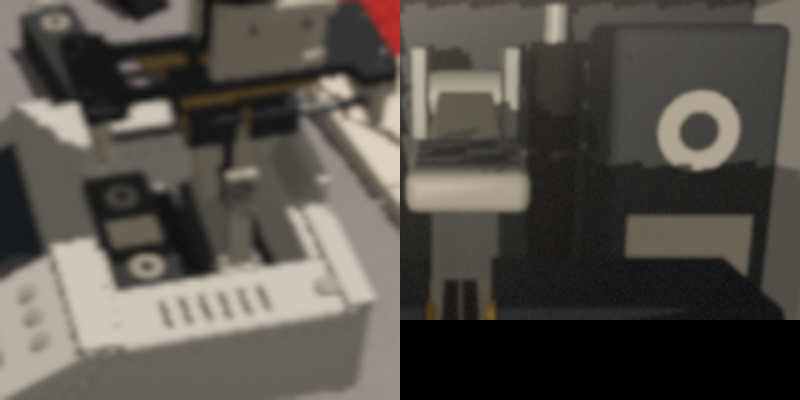

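Run:
```python
from h import *
show()
c=cam("wrist"); q,e=arm.grab_frame("wrist"); P=inP(cloud(c,e))*1e3
# crop px (x,y)->(290+x/2, 100+y/2)
for n,x,y in (("strip",465,190),("stripTop",465,176),("stripBot",465,206),("dark",465,160),("blade",465,125),("pivot",465,85),("fingL",440,250),("fingR",490,240),("fing mid",465,225),("fing low",465,300)):
    u,v=290+(x-400)//2,100+y//2; print(n,u,v,P[v,u])
```

```text
t 5.975 tcp W [0.6386 0.0438 0.0554] tcp in P [23.9857  9.3493 55.4304] F [-0.1663 -0.1577 -0.147 ] w 0.0005034867750348726 g 0.0
strip 322 195 [ 23.7964 -34.0086 122.2562]
stripTop 322 188 [ 23.7998 -36.2461 122.1963]
stripBot 322 203 [ 23.7855 -31.1588 121.2723]
dark 322 180 [ 23.765  -37.6813 116.221 ]
blade 322 162 [ 23.5631 -39.2091  83.3577]
pivot 322 142 [ 23.3738 -44.9714  51.3938]
fingL 310 225 [29.8123  0.0152 47.2216]
fingR 335 220 [16.1664 -2.4744 46.0514]
fing mid 322 212 [23.2784 -7.0636 46.2277]
fing low 322 250 [23.512  -0.7533 85.4722]
```

The lever still stands at y = −34, z = 122, so I'll repeat the push in small steps and watch the contact.

Call:
{"fn": "move_arm", "kwargs": {"rows": "0 0 0 0 0 -0.045 0; 0 0 0 0 0 -0.045 0; 0 0 0 0 0 -0.005 0; 0 0 0 0.035 0 0 0; 0 0 0 0.037 0 0 0; 0 0 0 0 0 0.03 0; 0 0 0 0 0 0.006 0; 0 0 0 0 0 0 0"}}

```text
t: 7.02
eef_pos: [0.6279, -0.0272, 0.1141]
ee_rot: [3.14, -0.001, -1.717]
force: [0.5, 0.8, 0.0]
width: 0.0002
gripper_force: 0.0
```

Call:
{"fn": "move_arm", "kwargs": {"rows": "0 0 0 -0.015 0 0 0; 0 0 0 -0.01 0 0 0; 0 0 0 0 0 0 0"}}

```text
t: 7.4
eef_pos: [0.6321, -0.0012, 0.1149]
ee_rot: [-3.141, 0.0, -1.716]
force: [0.5, 0.9, 0.4]
width: 0.0009
gripper_force: 0.0
```

```bash
cat > lev.py <<'E'
from h import *
def lever():
    show(); c=cam("wrist"); q,e=arm.grab_frame("wrist"); P=inP(cloud(c,e))*1e3
    m=(abs(P[...,0]-24)<9)&(P[...,1]>-60)&(P[...,1]<50)&(P[...,2]>20)&(P[...,2]<135)
    A=P[m]; 
    for y0 in range(-60,50,6):
        B=A[(A[:,1]>=y0)&(A[:,1]<y0+6)]
        if len(B)>5: print(y0+3,len(B),np.percentile(B[:,2],[5,50,95]))
    return q
if __name__=="__main__": lever()
E
python3 lev.py
```

```text
t 7.4 tcp W [ 0.6321 -0.0012  0.1149] tcp in P [ 24.1881 -36.1562 114.9248] F [0.5011 0.854  0.4447] w 0.0009057497913055885 g 0.0
-51 8 [29.8695 48.6199 49.6396]
-45 405 [ 36.0922  52.0975 132.9509]
-39 763 [ 62.0771  87.5041 110.7628]
-33 32 [ 41.9982 121.6545 123.1563]
-27 10 [42.5352 43.2273 44.1644]
-21 6 [44.0175 44.3691 44.8987]
3 6 [46.6481 47.7672 48.1546]
33 15 [50.58   51.1709 52.037 ]
39 15 [50.762  52.3747 52.969 ]
45 14 [51.9258 52.6683 53.7941]
```

Run:
```python
from h import *
p,d=arm.grab_frame("side"); q,e=arm.grab_frame("wrist")
a=cv2.resize(p[120:220,290:390],(400,400),interpolation=cv2.INTER_CUBIC)
b=cv2.resize(q[100:300,220:420],(400,400))
cv2.imwrite("pics/s4.png",np.hstack([a,b]))
P=inP(cloud(cam("side"),d))*1e3
for x,y in((220,220),(250,220),(240,180),(210,150),(250,150)): u,v=290+x//4,120+y//4; print(x,y,P[v,u])
```

```text
220 220 [  8.5081 -33.2589 146.8478]
250 220 [ 20.926  -46.9913 155.6419]
240 180 [  3.4258 -77.3728 211.1484]
210 150 [ -9.3182 -57.834  220.3528]
250 150 [ 12.3848 -60.954  219.048 ]
```

View pics/s4.png

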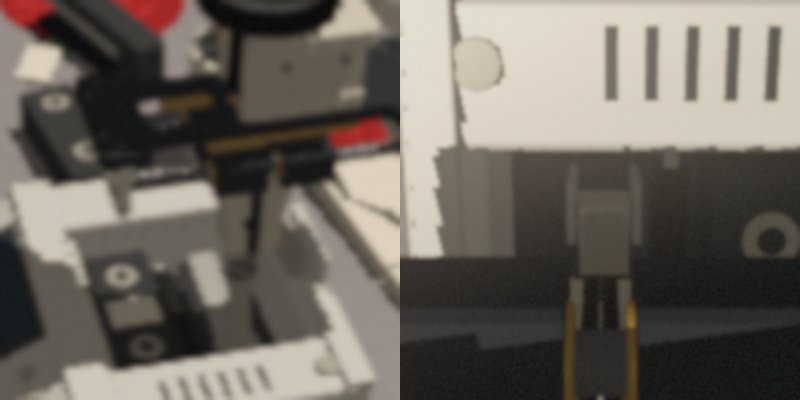

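The side view (left half) shows the fingers over the bay at about (240,200). The wrist view (right half) shows the blade at (605,240) and the fingertips at (577,290) and (625,290). I'll read the depth there to see what is in front of what.

Run:
```python
from h import *
c=cam("wrist"); q,e=arm.grab_frame("wrist"); P=inP(cloud(c,e))*1e3
T=T_tool()
for nm,o in (("tcp",(0,0,0)),("tip",(0,0,.008)),("tip+x",(.01,0,.008)),("tip-x",(-.01,0,.008))): print(nm,proj(c,(T@np.r_[o,1])[:3]))
for y in range(200,400,8):
    v=100+y//2; print(v,*[tuple(np.round(P[v,220+(x-400)//2]).astype(int)) if P[v,220+(x-400)//2,2]==P[v,220+(x-400)//2,2] else None for x in (560,577,590,603,616,627,645)])
```

```text
tcp [[320.682  246.1949]]
tip [[320.6452 240.8996]]
tip+x [[320.6619 223.5747]]
tip-x [[320.6289 257.7816]]
200 (np.int64(40), np.int64(-39), np.int64(18)) (np.int64(33), np.int64(-41), np.int64(27)) (np.int64(28), np.int64(-47), np.int64(50)) (np.int64(24), np.int64(-47), np.int64(50)) (np.int64(19), np.int64(-47), np.int64(51)) (np.int64(15), np.int64(-47), np.int64(50)) (np.int64(8), np.int64(-44), np.int64(37))
204 (np.int64(38), np.int64(-44), np.int64(50)) (np.int64(33), np.int64(-44), np.int64(48)) (np.int64(28), np.int64(-45), np.int64(53)) (np.int64(24), np.int64(-45), np.int64(53)) (np.int64(19), np.int64(-45), np.int64(53)) (np.int64(15), np.int64(-45), np.int64(52)) (np.int64(9), np.int64(-44), np.int64(48))
208 (np.int64(38), np.int64(-41), np.int64(50)) (np.int64(33), np.int64(-41), np.int64(50)) (np.int64(28), np.int64(-43), np.int64(57)) (np.int64(24), np.int64(-43), np.int64(56)) (np.int64(19), np.int64(-43), np.int64(56)) (np.int64(15), np.int64(-42), np.int64(53)) (np.int64(9), np.int64(-41), np.int64(50))
212 (np.int64(40), np.int64(-30), np.int64(20)) (np.int64(3
[... 6208 characters left out ...]
), np.int64(217)) (np.int64(20), np.int64(-70), np.int64(222))
292 (np.int64(29), np.int64(-69), np.int64(221)) (np.int64(27), np.int64(-65), np.int64(215)) (np.int64(26), np.int64(-66), np.int64(215)) (np.int64(24), np.int64(-65), np.int64(215)) (np.int64(23), np.int64(-65), np.int64(215)) (np.int64(21), np.int64(-65), np.int64(215)) (np.int64(20), np.int64(-69), np.int64(221))
296 (np.int64(29), np.int64(-68), np.int64(222)) (np.int64(27), np.int64(-64), np.int64(215)) (np.int64(26), np.int64(-64), np.int64(215)) (np.int64(24), np.int64(-65), np.int64(216)) (np.int64(23), np.int64(-65), np.int64(216)) (np.int64(21), np.int64(-65), np.int64(217)) (np.int64(20), np.int64(-68), np.int64(221))
```

Run:
```python
from h import *
print(arm.finger_overhang, arm.get_state()['eef_pos'])
for n in("side","scene"):
    p,d=arm.grab_frame(n); P=inP(cloud(cam(n),d))*1e3
    m=(abs(P[...,0]-24)<26)&(P[...,1]>-62)&(P[...,1]<-10)&(P[...,2]>80)&(P[...,2]<190)
    A=P[m]
    for z in range(80,190,8):
        B=A[(A[:,2]>=z)&(A[:,2]<z+8)]
        if len(B)>2: print(n,z,len(B),B.min(0).round(),B.max(0).round())
```

```text
0.008 [ 0.6317 -0.0027  0.1146]
side 80 13 [ 18. -42.  81.] [ 28. -37.  88.]
side 88 12 [ 17. -42.  88.] [ 28. -36.  96.]
side 96 12 [ 14. -41.  96.] [ 32. -37. 103.]
side 104 23 [ 14. -41. 104.] [ 32. -36. 112.]
side 112 22 [ 14. -40. 112.] [ 32. -35. 120.]
side 120 4 [ 14. -39. 120.] [ 29. -36. 121.]
side 128 16 [  9. -50. 131.] [ 37. -34. 136.]
side 136 37 [  8. -52. 136.] [ 39. -35. 144.]
side 144 40 [  8. -52. 144.] [ 39. -31. 152.]
side 152 36 [  7. -52. 153.] [ 39. -36. 160.]
side 160 39 [  6. -53. 160.] [ 39. -39. 168.]
side 168 48 [  5. -52. 168.] [ 40. -42. 176.]
side 176 16 [  7. -51. 176.] [ 43. -47. 182.]
side 184 4 [ 29. -51. 184.] [ 32. -48. 190.]
scene 80 9 [ 17. -39.  80.] [ 31. -35.  86.]
scene 88 9 [ 18. -39.  88.] [ 32. -35.  94.]
scene 96 9 [ 21. -39.  96.] [ 35. -32. 104.]
scene 104 14 [ 19. -39. 104.] [ 35. -31. 112.]
scene 112 13 [ 19. -39. 112.] [ 35. -31. 120.]
scene 128 4 [  7. -48. 133.] [ 35. -47. 135.]
scene 136 14 [  9. -50. 136.] [ 38. -47. 143.]
scene 144 12 [ 10. -50. 146.] [ 36. -47. 152.]
scene 152 13 [ 10. -50. 152.] [ 37. -47. 158.]
scene 160 5 [ 17. -50. 161.] [ 36. -47. 164.]
```

Both fixed cameras put the closed fingertips at z ≈ 130 with the TCP at 115, about 24 mm short of the stated 8 mm overhang. The fingers had simply been passing over the lever. I'll check whether the tip height depends on the opening, and where the gripper body is.

Call:
{"fn": "move_arm", "kwargs": {"rows": "0 0 0 0 0 -0.02 0.04; 0 0 0 0 0 -0.005 0.04; 0 0 0 0 0 0 0.04; 0 0 0 0 0 0 0.04; 0 0 0 0 0 0 0.04; 0 0 0 0 0 0 0.04"}}

```text
t: 8.45
eef_pos: [0.6316, -0.0027, 0.1391]
ee_rot: [3.141, -0.0, -1.717]
force: [0.3, 0.3, -0.1]
width: 0.0397
gripper_force: 0.0
```

```bash
cat > tip.py <<'E'
from h import *
s=show(); T=np.linalg.inv(T_tool(s)); G=[]
for n in("side","scene"):
    p,d=arm.grab_frame(n); P=cloud(cam(n),d); Q=(P@T[:3,:3].T+T[:3,3])*1e3
    m=(abs(Q[...,0])<45)&(abs(Q[...,1])<110)&(Q[...,2]>-110)&(P[...,2]>.131)
    G.append(Q[m])
A=np.vstack(G)
for y in range(-110,110,10):
    B=A[(A[:,1]>=y)&(A[:,1]<y+10)]
    if len(B)>5: print(y,len(B),'zmax(tool)',np.sort(B[:,2])[-4:].round(),'x',B[:,0].min().round(),B[:,0].max().round())
E
python3 tip.py
```

```text
t 8.45 tcp W [ 0.6316 -0.0027  0.1391] tcp in P [ 23.811  -37.6774 139.0537] F [ 0.2831  0.2605 -0.1107] w 0.0396690796236544 g 0.0
-100 88 zmax(tool) [-86. -85. -85. -85.] x -38.0 39.0
-90 255 zmax(tool) [-82. -82. -81. -81.] x -39.0 42.0
-80 49 zmax(tool) [-86. -85. -85. -85.] x -11.0 40.0
-70 17 zmax(tool) [-96. -96. -96. -95.] x 28.0 33.0
-60 62 zmax(tool) [-87. -87. -86. -85.] x 13.0 40.0
-50 92 zmax(tool) [-88. -87. -87. -87.] x 15.0 41.0
-40 190 zmax(tool) [-19. -19. -19. -17.] x -38.0 41.0
-30 205 zmax(tool) [-20. -19. -18. -18.] x -37.0 41.0
-20 90 zmax(tool) [-18. -18. -16. -16.] x -10.0 35.0
-10 36 zmax(tool) [-95. -95. -94. -94.] x 21.0 33.0
0 26 zmax(tool) [-96. -95. -93. -93.] x 21.0 33.0
10 55 zmax(tool) [-21. -21. -21. -16.] x -26.0 33.0
20 204 zmax(tool) [-19. -19. -17. -16.] x -27.0 41.0
30 192 zmax(tool) [-21. -21. -21. -20.] x -33.0 41.0
40 119 zmax(tool) [-88. -88. -87. -87.] x -29.0 41.0
50 99 zmax(tool) [-82. -81. -79. -77.] x -34.0 42.0
60 23 zmax(tool) [-96. -95. -95. -94.] x 25.0 35.0
70 44 zmax(tool) [-90. -89. -89. -86.] x 5.0 39.0
80 106 zmax(tool) [-82. -82. -82. -81.] x -33.0 43.0
90 11 zmax(tool) [-106. -106. -105. -105.] x -23.0 40.0
```

Call:
{"fn": "move_arm", "kwargs": {"rows": "0 0 0 0 0 0 0.0876; 0 0 0 0 0 0 0.0876; 0 0 0 0 0 0 0.0876; 0 0 0 0 0 0 0.0876; 0 0 0 0 0 0 0.0876; 0 0 0 0 0 0 0.0876"}}

```text
t: 9.3
eef_pos: [0.6318, -0.0026, 0.1395]
ee_rot: [-3.142, -0.0, -1.717]
force: [0.2, 0.1, -0.1]
width: 0.087
gripper_force: 0.0
```

```bash
python3 tip.py
```

```text
t 9.3 tcp W [ 0.6318 -0.0026  0.1395] tcp in P [ 24.0098 -37.6295 139.4809] F [ 0.1651  0.1275 -0.0619] w 0.08699243138955791 g 0.0
-100 89 zmax(tool) [-87. -86. -86. -85.] x -38.0 40.0
-90 243 zmax(tool) [-81. -81. -81. -81.] x -38.0 42.0
-80 65 zmax(tool) [-88. -87. -86. -85.] x 16.0 41.0
-70 163 zmax(tool) [-22. -21. -20. -20.] x -11.0 42.0
-60 203 zmax(tool) [-19. -19. -19. -18.] x -10.0 40.0
-50 239 zmax(tool) [-18. -17. -17. -16.] x -12.0 42.0
-40 26 zmax(tool) [-94. -94. -94. -93.] x 25.0 33.0
-30 27 zmax(tool) [-96. -95. -95. -94.] x 26.0 34.0
-20 26 zmax(tool) [-95. -95. -94. -93.] x 25.0 33.0
-10 32 zmax(tool) [-94. -94. -94. -93.] x 22.0 33.0
0 29 zmax(tool) [-96. -95. -95. -91.] x -22.0 33.0
10 37 zmax(tool) [-96. -95. -95. -94.] x -27.0 34.0
20 47 zmax(tool) [-94. -94. -94. -93.] x -31.0 34.0
30 43 zmax(tool) [-95. -94. -93. -59.] x -28.0 34.0
40 236 zmax(tool) [-19. -17. -17. -15.] x -30.0 41.0
50 212 zmax(tool) [-21. -20. -19. -18.] x -30.0 41.0
60 98 zmax(tool) [-50. -48. -47. -46.] x -1.0 42.0
70 61 zmax(tool) [-89. -88. -88. -87.] x 8.0 40.0
80 83 zmax(tool) [-83. -83. -82. -82.] x -35.0 42.0
90 12 zmax(tool) [-106. -106. -106. -106.] x -38.0 41.0
```

The whole gripper sits a constant 24 mm behind the reported TCP, so the tips are at tool z = −16 mm whatever the opening. From here I'll use tip = TCP − 16 mm. Redoing the lever.

Call:
{"fn": "move_arm", "kwargs": {"rows": "0 0 0 0.025 0 0 0; 0 0 0 0 0 0 0; 0 0 0 0 0 0.01 0; 0 0 0 0 0 0.01 0; 0 0 0 0 0 0.01 0; 0 0 0 0 0 0.01 0; 0 0 0 0 0 0.015 0; 0 0 0 0 0 0 0"}}

```text
t: 10.4
eef_pos: [0.627, -0.0275, 0.0827]
ee_rot: [3.139, -0.001, -1.718]
force: [-0.4, 0.3, 0.2]
width: 0.0133
gripper_force: 0.0
```

Call:
{"fn": "move_arm", "kwargs": {"rows": "0 0 0 0 0 0 0; 0 0 0 0 0 0 0; 0 0 0 0 0 0 0; 0 0 0 -0.012 0 0 0; 0 0 0 -0.013 0 0 0; 0 0 0 0 0 0 0"}}

```text
t: 11.15
eef_pos: [0.6319, -0.0013, 0.0844]
ee_rot: [3.142, 0.0, -1.716]
force: [0.9, -0.5, -0.9]
width: 0.0005
gripper_force: 0.0
```

```bash
python3 lev.py
```

```text
t 11.15 tcp W [ 0.6319 -0.0013  0.0844] tcp in P [ 23.9373 -36.3116  84.3827] F [ 0.9476 -0.5084 -0.8623] w 0.00045057187099861636 g 0.0
-51 124 [ 47.0982 111.3724 119.37  ]
-45 928 [ 39.1571 105.613  127.5595]
-39 482 [52.565  60.8278 69.0328]
-33 114 [43.0985 71.0978 84.3169]
-27 31 [42.4751 43.5259 90.0441]
-21 29 [114.6293 118.2391 119.4708]
-15 9 [116.8435 118.096  118.8676]
33 18 [48.4111 49.6622 50.3161]
```

The lever now leans with the fingers. I'll carry on along the arc.

Call:
{"fn": "move_arm", "kwargs": {"rows": "0 0 0 -0.017 0 0.003 0; 0 0 0 -0.014 0 0.012 0; 0 0 0 -0.009 0 0.016 0; 0 0 0 -0.0035 0 0.012 0; 0 0 0 0 0 0.004 0; 0 0 0 0 0 0.002 0; 0 0 0 0 0 0 0"}}

```text
t: 12.08
eef_pos: [0.6377, 0.0399, 0.0352]
ee_rot: [3.141, -0.0, -1.718]
force: [0.3, 0.3, -0.2]
width: 0.0004
gripper_force: 0.1
```

Call:
{"fn": "move_arm", "kwargs": {"rows": "0 0 0 0 0 0.001 0; 0 0 0 0 0 0.001 0; 0 0 0 0 0 0 0"}}

```text
t: 12.45
eef_pos: [0.638, 0.0399, 0.0335]
ee_rot: [3.141, -0.0, -1.718]
force: [0.1, -3.4, 1.2]
width: 0.0005
gripper_force: 1.3
```

```bash
python3 lev.py
```

```text
t 12.45 tcp W [0.638  0.0399 0.0335] tcp in P [23.9371  5.4005 33.5231] F [ 0.0964 -3.4053  1.1738] w 0.0005449596249210225 g 1.25523179769516
-51 40 [20.1585 47.5517 48.848 ]
-45 621 [38.6434 51.8539 53.5058]
-39 488 [49.926  52.2416 53.6856]
-33 1386 [ 48.1466 126.3    134.2221]
-27 1143 [ 41.724  130.8646 134.565 ]
-21 760 [ 40.647   49.9694 134.5893]
-15 480 [ 40.4216  49.5258 132.7156]
-9 568 [ 40.5517  49.8816 122.2417]
-3 663 [ 48.4884  66.2473 108.2878]
3 355 [ 50.4273  96.9022 107.33  ]
9 317 [95.646  96.8239 98.7489]
15 12 [95.9097 96.3649 96.71  ]
27 18 [51.9967 52.8441 54.0277]
33 11 [51.4472 52.6653 53.7514]
45 23 [40.0555 40.5732 41.5419]
```

Nearly flat. I'll move over onto the paddle and press it home.

Call:
{"fn": "move_arm", "kwargs": {"rows": "0 0 0 0 0 -0.018 0; 0 0 0 -0.02 0 0 0; 0 0 0 0 0 0.012 0; 0 0 0 0 0 0.004 0; 0 0 0 0 0 0.002 0; 0 0 0 0 0 0.002 0; 0 0 0 0 0 0 0"}}

```text
t: 13.38
eef_pos: [0.6408, 0.0607, 0.0336]
ee_rot: [-3.141, 0.0, -1.717]
force: [-9.6, 3.5, 20.2]
width: 0.0005
gripper_force: 10.1
```

Call:
{"fn": "move_arm", "kwargs": {"rows": "0 0 0 0 0 0.001 0; 0 0 0 0 0 0 0"}}

```text
t: 13.62
eef_pos: [0.6409, 0.0607, 0.0335]
ee_rot: [-3.141, 0.0, -1.716]
force: [-11.1, 3.6, 26.5]
width: 0.0009
gripper_force: 13.0
```

```bash
python3 lev.py
```

```text
t 13.625 tcp W [0.6409 0.0607 0.0335] tcp in P [23.8434 26.3529 33.469 ] F [-11.0831   3.6385  26.4661] w 0.0008850660945867509 g 12.973136046086893
-57 9 [20.0493 20.114  20.4458]
-45 606 [48.6033 51.8331 53.7031]
-39 563 [49.9151 52.2205 53.7991]
-33 477 [40.3589 48.8535 49.9706]
-27 508 [40.2007 48.7447 49.9147]
-21 477 [40.3099 48.7415 49.8576]
-15 1268 [ 47.166  125.0233 134.0942]
-9 861 [ 40.7753  49.7623 134.0916]
-3 1131 [ 41.1302 132.7256 134.6173]
3 510 [ 40.2926  48.7129 132.9445]
9 464 [ 40.2508  48.6589 128.6367]
15 947 [47.7535 59.9364 78.9774]
21 261 [ 50.8308  96.9015 109.0629]
27 338 [51.3221 96.8528 99.8637]
33 152 [95.7384 96.7635 97.6233]
```

The lever is home: 26 N against the stop and the blade level along its length. Next I'll rise, travel above the cover and open the fingers.

Call:
{"fn": "move_arm", "kwargs": {"rows": "0 0 0 0 0 -0.06 0; 0 0 0 0 0 -0.06 0; 0 0 0 0 0 -0.04 0; 0 0 0 -0.038 0.047 0 0.0876; 0 0 0 -0.038 0.047 0 0.0876; 0 0 0 -0.038 0.047 0 0.0876; 0 0 0 -0.038 0.047 0 0.0876; 0 0 0 -0.038 0.047 0 0.0876"}}

```text
t: 14.68
eef_pos: [0.4347, 0.2833, 0.1903]
ee_rot: [3.141, -0.0, -1.718]
force: [0.7, 1.1, -0.6]
width: 0.0447
gripper_force: 0.0
```

Call:
{"fn": "move_arm", "kwargs": {"rows": "0 0 0 -0.041 0.047 0 0.0876; 0 0 10.1 0 0 0 0.0876; 0 0 10.1 0 0 0 0.0876; 0 0 10.1 0 0 0 0.0876; 0 0 10.1 0 0 0 0.0876; 0 0 10.1 0 0 0 0.0876; 0 0 10.1 0 0 0 0.0876; 0 0 0 0 0 0 0.0876"}}

```text
t: 15.68
eef_pos: [0.3957, 0.3296, 0.1901]
ee_rot: [-3.141, -0.001, -2.774]
force: [-1.3, -0.8, -0.6]
width: 0.0874
gripper_force: 0.0
```

Run:
```python
from h import *
s=show(); print(s['q'],s['ee_rot'])
# cover from wrist
c=cam("wrist"); q,e=arm.grab_frame("wrist"); P=cloud(c,e); cv2.imwrite("pics/w5.png",q)
m0=(abs(P[...,0]-.40)<.13)&(abs(P[...,1]-.33)<.13)
for z0,z1,nm in((.029,.04,'hump'),(.008,.017,'plate')):
    m=m0&(P[...,2]>z0)&(P[...,2]<z1)
    n,l,st,_=cv2.connectedComponentsWithStats(m.astype(np.uint8))
    for i in range(1,n):
        if st[i,4]>300: qq=P[l==i]; print(nm,st[i],np.median(qq[:,2]),cv2.minAreaRect(qq[:,:2].astype(np.float32)*1000))
for n in("side","scene"):
    p,d=arm.grab_frame(n); P=cloud(cam(n),d); np.savez(n+"1.npz",p=p,d=d)
    m=(P[...,2]>.0685)&(P[...,2]<.084)&(abs(P[...,0]-.61)<.16)&(abs(P[...,1]-.04)<.17)
    k,l,st,_=cv2.connectedComponentsWithStats(m.astype(np.uint8)); i=1+st[1:,4].argmax()
    Q=inP(P[l==i])*1e3; r=cv2.minAreaRect(Q[:,:2].astype(np.float32)); print(n,'printer top in P',st[i],r,cv2.boxPoints(r).round())
```

```text
t 15.675 tcp W [0.3957 0.3296 0.1901] tcp in P [-258.0752  256.5157  190.0753] F [-1.3414 -0.7565 -0.5763] w 0.08740439820002083 g 0.0
[ 1.0761  0.1099 -0.3652 -0.0001 -1.0966 -2.2794] [-3.1412 -0.0007 -2.7741]
hump [ 303  155   43   66 2663] 0.034298330631050644 ((397.396728515625, 333.1063537597656), (65.2308578491211, 39.9345588684082), 19.518579483032227)
plate [  249   126   153   127 15370] 0.012585981011785596 ((404.70916748046875, 335.72613525390625), (130.6029815673828, 150.33766174316406), 19.67527961730957)
side printer top in P [ 289  158   94   74 2885] ((-15.327957153320312, -1.3202133178710938), (232.5566864013672, 194.0127716064453), 89.90888214111328) [[-113. -117.]
 [  81. -118.]
 [  82.  115.]
 [-112.  115.]]
scene printer top in P [ 291  180  109   66 2518] ((-10.643074035644531, 0.8185195922851562), (231.23526000976562, 196.59158325195312), 89.89733123779297) [[-109. -115.]
 [  87. -115.]
 [  88.  116.]
 [-109.  117.]]
```

View pics/w5.png

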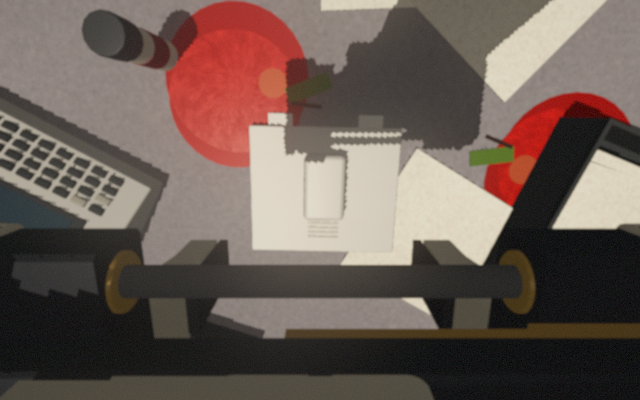

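The wrist view shows the cover at (325,190) with its hump at (325,185), tabs at the top (280,118 and 370,121) and ribs at (322,228). Cover yaw is 19.6° and the hump centre (0.3974,0.3331). Going down to grasp it.

Call:
{"fn": "move_arm", "kwargs": {"rows": "0 0 1.5 -0.0028 0.0027 0 0.0876; 0 0 0 0 0 0.05 0.0876; 0 0 0 0 0 0.05 0.0876; 0 0 0 0 0 0.05 0.0876; 0 0 0 0 0 0.03 0.0876; 0 0 0 0 0 0.008 0.0876; 0 0 0 0 0 0 0.0876"}}

```text
t: 16.7
eef_pos: [0.3977, 0.3337, 0.0027]
ee_rot: [-3.141, -0.0, -2.801]
force: [-0.1, 0.6, 0.7]
width: 0.0874
gripper_force: 0.0
```

```bash
python3 tip.py | head -1
```

```text
t 16.7 tcp W [0.3977 0.3337 0.0027] tcp in P [-256.6885  260.9238    2.6741] F [-0.0745  0.6329  0.7109] w 0.08740179995576332 g 0.0
```

Call:
{"fn": "move_arm", "kwargs": {"rows": "0 0 0 0 0 0.003 0.0876; 0 0 0 0 0 0 0.03; 0 0 0 0 0 0 0.03; 0 0 0 0 0 0 0.03; 0 0 0 0 0 0 0.03; 0 0 0 0 0 0 0.03; 0 0 0 0 0 0 0.03; 0 0 0 0 0 0 0.03", "squeeze": 40}}

```text
t: 17.8
eef_pos: [0.3974, 0.3334, -0.0006]
ee_rot: [-3.142, -0.0, -2.801]
force: [-0.3, 0.2, -0.1]
width: 0.0394
gripper_force: 40.0
```

Call:
{"fn": "move_arm", "kwargs": {"rows": "0 0 0 0 0 0 0.03; 0 0 0 0 0 -0.02 0.03; 0 0 0 0 0 -0.03 0.03; 0 0 0 0 0 0 0.03"}}

```text
t: 18.3
eef_pos: [0.3982, 0.3347, 0.0514]
ee_rot: [3.139, 0.003, -2.801]
force: [0.5, -0.3, -2.0]
width: 0.0397
gripper_force: 40.0
```

The cover is gripped: 39.7 mm opening, lifted weight felt. I'll raise it, turn to the printer's yaw and travel over.

Call:
{"fn": "move_arm", "kwargs": {"rows": "0 0 0 0 0 -0.05 0.03; 0 0 0 0 0 -0.05 0.03; 0 0 9.3 0 0 0 0.03; 0 0 9.3 0 0 0 0.03; 0 0 9.3 0 0 0 0.03; 0 0 0 -0.0377 -0.0374 0 0.03; 0 0 0 -0.0377 -0.0374 0 0.03; 0 0 0 -0.0377 -0.0374 0 0.03"}}

```text
t: 19.3
eef_pos: [0.4932, 0.2045, 0.1485]
ee_rot: [-3.141, -0.001, 2.996]
force: [-0.2, 1.2, -1.2]
width: 0.0398
gripper_force: 40.0
```

Call:
{"fn": "move_arm", "kwargs": {"rows": "0 0 0 -0.0377 -0.0374 0 0.03; 0 0 0 -0.0377 -0.0374 0 0.03; 0 0 0 -0.0377 -0.0374 0 0.03; 0 0 0 -0.0377 -0.0374 0 0.03; 0 -7.45 0 0 0 0 0.03; 0 -7.45 0 0 0 0 0.03; 0 0 0 0 0 0 0.03"}}

```text
t: 20.18
eef_pos: [0.6143, 0.0336, 0.1454]
ee_rot: [-3.138, 0.254, 2.996]
force: [-0.1, 0.8, -0.7]
width: 0.0395
gripper_force: 40.0
```

```bash
cat > cov.py <<'E'
from h import *
s=show(); T=T_tool(s); print('tool axes in P\n',RP.T@T[:3,:3])
c=cam("wrist"); q,e=arm.grab_frame("wrist"); cv2.imwrite("pics/wl.png",q); P=cloud(c,e)
# cover points in tool frame: plate top at cover z=12 -> tool z ~ -12.6
t=np.linalg.inv(T); Q=(P@t[:3,:3].T+t[:3,3])*1e3
m=(abs(Q[...,2]+12.6)<5)&(abs(Q[...,0])<100)&(abs(Q[...,1])<100)
k,l,st,_=cv2.connectedComponentsWithStats(m.astype(np.uint8)); i=1+st[1:,4].argmax()
A=Q[l==i]; r=cv2.minAreaRect(A[:,:2].astype(np.float32)); print('plate in tool',len(A),r,'z',np.median(A[:,2])); print(cv2.boxPoints(r).round(1))
co=np.linalg.lstsq(np.c_[A[:,:2],np.ones(len(A))],A[:,2],rcond=None)[0]; print('slope',co)
E
python3 cov.py
```

```text
t 20.175 tcp W [0.6143 0.0336 0.1454] tcp in P [  1.4919  -4.2918 145.4068] F [-0.1152  0.8188 -0.7198] w 0.03945281915128783 g 39.99972581863403
tool axes in P
 [[-0.9679 -0.0001  0.2513]
 [-0.0011  1.     -0.0036]
 [-0.2513 -0.0038 -0.9679]]
plate in tool 27719 ((27.983882904052734, -0.8684158325195312), (149.98300170898438, 58.81730651855469), 89.98299407958984) z -12.931075453390015
[[ -1.4 -75.9]
 [ 57.4 -75.9]
 [ 57.4  74.1]
 [ -1.4  74.1]]
slope [  0.0018  -0.0004 -12.9922]
```

Run:
```python
from h import *
s=show(); c=cam("wrist"); q,e=arm.grab_frame("wrist"); P=inP(cloud(c,e))*1e3
m=(P[...,2]>77)&(P[...,2]<84)&(P[...,0]>-110)&(P[...,0]<-60)&(abs(P[...,1])<125)
A=P[m]; print(len(A),np.percentile(A,[1,50,99],axis=0))
for x in range(-105,-55,5):
    B=A[(A[:,0]>=x)&(A[:,0]<x+5)]
    if len(B)>20: print(x,len(B),np.sort(B[:,1])[[2,-3]],np.median(B[:,2]))
# table/printer side transitions: low front body
m=(P[...,2]>40)&(P[...,2]<70)&(P[...,0]>-170)&(P[...,0]<-110)&(abs(P[...,1])<130); B=P[m]
print(len(B), np.percentile(B,[.5,99.5],axis=0))
cv2.imwrite("pics/w6.png",q)
```

```text
t 20.225 tcp W [0.6172 0.0349 0.1475] tcp in P [  4.164   -2.6656 147.4976] F [ 0.9607  0.6576 -1.2618] w 0.039680303156021925 g 39.99955952167511
19074 [[ -93.3026 -112.132    78.8295]
 [ -81.4282   -0.0102   80.5976]
 [ -68.2422  111.9592   82.2559]]
-95 2851 [-114.2777  114.1648] 80.48258168633976
-90 4014 [-114.6282  114.4518] 80.61693400153766
-85 3626 [-114.8902  114.5072] 80.64655811194123
-80 3700 [-114.7015  114.4079] 80.6597088563569
-75 3526 [-114.5165  114.5882] 80.60492782585837
-70 1334 [-114.0201  114.1074] 80.44622393344306
-65 23 [-91.178  106.6807] 77.27573071398008Traceback (most recent call last):
  File "<stdin>", line 10, in <module>
    return _quantile_unchecked(
        a, q, axis, out, overwrite_input, method, keepdims, weights)
    return _ureduce(a,
                    func=_quantile_ureduce_func,
    ...<5 lines>...
                    overwrite_input=overwrite_input,
                    method=method)
    r = func(a, **kwargs)
    result = _quantile(arr,
                       quantiles=q,
    ...<2 lines>...
                       out=out,
                       weights=wgt)
    slices_having_nans = np.isnan(arr[-1, ...])
                                  ~~~^^^^^^^^^
IndexError: index -1 is out of bounds for axis 0 with size 0
```

Seen from this pose the lip is centred at y = −0.1 with its edge near x = −67.5, so the printer frame holds. I'll lower to just above pre-insert.

Call:
{"fn": "move_arm", "kwargs": {"rows": "0 0 0 0.0045 0.0017 0.024 0.03; 0 0 0 0.0044 0.0017 0.024 0.03; 0 0 0 0 0 0 0.03; 0 0 0 0 0 0 0.03"}}

```text
t: 20.78
eef_pos: [0.6256, 0.0391, 0.1017]
ee_rot: [3.141, 0.261, 2.995]
force: [-0.4, 0.5, -0.6]
width: 0.0398
gripper_force: 40.0
```

```bash
cat > tab.py <<'E'
from h import *
def rep():
    s=show(); T=T_tool(s); 
    tab=inP((T@np.r_[.0695,-.0009,-.0028,1])[:3])*1e3; rear=inP((T@np.r_[-.0725,-.0009,-.0129,1])[:3])*1e3
    A=RP.T@T[:3,:3]; print('tab end',tab,'rear',rear,'tilt',np.arctan2(-A[2,0],-A[2,2]),'roll',A[2,1],'yaw',-A[1,0])
rep()
E
python3 tab.py
```

```text
t 20.775 tcp W [0.6256 0.0391 0.1017] tcp in P [ 11.8602   2.7244 101.6513] F [-0.3706  0.4614 -0.5773] w 0.03976565184436412 g 39.99945402145386
tab end [-56.0112   1.8241  86.434 ] rear [ 78.5816   1.8202 132.8107] tilt 0.26082252728429833 roll 0.00028121279033334334 yaw -7.271533495609116e-06
```

Call:
{"fn": "move_arm", "kwargs": {"rows": "0 0 0 0.0037 -0.0018 0.006 0.03; 0 0 0 0.0037 0 0.006 0.03; 0 0 0 0 0 0 0.03; 0 0 0 0 0 0 0.03"}}

```text
t: 21.28
eef_pos: [0.6202, 0.0376, 0.0875]
ee_rot: [3.142, 0.26, 2.995]
force: [0.2, -0.8, -1.5]
width: 0.0398
gripper_force: 40.0
```

```bash
python3 tab.py
```

```text
t 21.275 tcp W [0.6202 0.0376 0.0875] tcp in P [ 6.7453  0.4501 87.4598] F [ 0.2458 -0.7796 -1.4902] w 0.03979062015000513 g 39.999452233314514
tab end [-61.1348  -0.4601  72.2817] rear [ 73.4846  -0.4405 118.5811] tilt 0.2602480165042265 roll 3.998751100980219e-05 yaw 0.00014415311017015165
```

Call:
{"fn": "move_arm", "kwargs": {"rows": "0 0 0 0.004 0 0 0.03; 0 0 0 0.004 0 0 0.03; 0 0 0 0.003 0 0 0.03; 0 0 0 0.002 0 0 0.03; 0 0 0 0 0 0 0.03"}}

```text
t: 21.9
eef_pos: [0.6076, 0.0394, 0.084]
ee_rot: [3.142, 0.26, 2.995]
force: [-0.2, -0.1, -1.9]
width: 0.0397
gripper_force: 40.0
```

```bash
python3 tab.py
```

```text
t 21.9 tcp W [0.6076 0.0394 0.084 ] tcp in P [-6.003   0.4139 83.9676] F [-0.194  -0.0979 -1.9081] w 0.03968167405381479 g 39.999502301216125
tab end [-73.8858  -0.4944  68.8016] rear [ 60.7418  -0.478  115.0771] tilt 0.26007076419370256 roll 8.447991717216996e-06 yaw 0.00011809541408457404
```

The tabs are about 7 mm under the lip with no contact force. I'll swing the rear down to a tilt of about 0.16.

Call:
{"fn": "move_arm", "kwargs": {"rows": "0 2.0 0 0.0005 0 0.0021 0.03; 0 2.0 0 0.0005 0 0.0021 0.03; 0 1.7 0 0.0004 0.0005 0.0021 0.03; 0 0 0 0 0 0 0.03; 0 0 0 0 0 0 0.03"}}

```text
t: 22.52
eef_pos: [0.6077, 0.0397, 0.0773]
ee_rot: [-3.141, 0.161, 2.995]
force: [0.2, -0.7, -1.8]
width: 0.0396
gripper_force: 40.0
```

```bash
python3 tab.py; python3 cov.py | tail -7
```

```text
t 22.525 tcp W [0.6077 0.0397 0.0773] tcp in P [-6.0064  0.6812 77.3301] F [ 0.1804 -0.723  -1.8188] w 0.039620045810053815 g 39.99943792819977
tab end [-75.0581  -0.2057  68.9652] rear [ 63.4922  -0.228  101.6732] tilt 0.16082170892910028 roll -0.00024296744741861796 yaw -0.00017685666085846902
 [-0.1601 -0.0002 -0.9871]]
plate in tool 68803 ((49.39025115966797, 0.0027313232421875), (101.21094512939453, 199.9889678955078), 0.0011375835165381432) z -13.272820013091568
[[  -1.2  100. ]
 [  -1.2 -100. ]
 [ 100.  -100. ]
 [ 100.   100. ]]
slope [  0.0058  -0.0005 -13.6344]
```

Call:
{"fn": "move_arm", "kwargs": {"rows": "0 1.8 0 0.0008 0 0.0019 0.03; 0 0 0 0 0 0 0.03; 0 0 0 0 0 0 0.075; 0 0 0 0 0 0 0.075; 0 0 0 0 0 0 0.075; 0 0 0 0 0 0 0.075"}}

```text
t: 23.32
eef_pos: [0.6074, 0.04, 0.0756]
ee_rot: [3.142, 0.129, 2.995]
force: [0.4, -0.1, -0.6]
width: 0.0724
gripper_force: 0.0
```

```bash
python3 tab.py; python3 cov.py | tail -7
```

```text
t 23.325 tcp W [0.6074 0.04   0.0756] tcp in P [-6.3116  0.944  75.6041] F [ 0.3907 -0.1182 -0.5806] w 0.07238286480083528 g 0.0
tab end [-75.5916   0.0378  69.4099] rear [63.9169  0.049  97.7542] tilt 0.12943696396258914 roll 7.260708057735266e-05 yaw 8.502077734260745e-05
 [-0.1291  0.0001 -0.9916]]
plate in tool 72129 ((46.369850158691406, -0.0023345947265625), (107.25615692138672, 199.99505615234375), 0.0007163810660131276) z -12.369946624846824
[[  -7.3  100. ]
 [  -7.3 -100. ]
 [ 100.  -100. ]
 [ 100.   100. ]]
slope [ -0.0151   0.002  -11.6018]
```

Released. I'll rise, close the fingers, level the tool and go over the press place.

Call:
{"fn": "move_arm", "kwargs": {"rows": "0 0 0 0 0 -0.035 0.075; 0 0 0 0 0 -0.035 0.075; 0 7.4 0 0 0 0 0; 0 0 0 -0.0287 0 0 0; 0 0 0 -0.0287 0 0 0; 0 0 0 0 0 0 0; 0 0 0 0 0 0 0; 0 0 0 0 0 0 0"}}

```text
t: 24.38
eef_pos: [0.6546, 0.0329, 0.1451]
ee_rot: [3.142, -0.0, 2.995]
force: [-0.3, -0.3, -0.9]
width: 0.0207
gripper_force: 0.0
```

```bash
cat > cv.py <<'E'
from h import *
show(); c=cam("wrist"); q,e=arm.grab_frame("wrist"); cv2.imwrite("pics/wl.png",q)
for n,P in (("wrist",inP(cloud(c,e))*1e3),)+tuple((n,inP(cloud(cam(n),arm.grab_frame(n)[1]))*1e3) for n in("side","scene")):
    for x0,x1,y0,y1 in((-62,-44,-70,70),(30,58,-70,-25),(30,58,25,70),(30,58,-15,15)):
        m=(P[...,0]>x0)&(P[...,0]<x1)&(P[...,1]>y0)&(P[...,1]<y1)&(P[...,2]>70)&(P[...,2]<108)
        if m.sum()>8: 
            A=P[m]; print(n,(x0,x1,y0,y1),m.sum(),A.mean(0).round(1))
    m=(P[...,0]>-60)&(P[...,0]<56)&(abs(P[...,1])<70)&(abs(P[...,1])>24)&(P[...,2]>70)&(P[...,2]<108)
    A=P[m]
    if len(A)>20: print(' slope',np.linalg.lstsq(np.c_[A[:,:2],np.ones(len(A))],A[:,2],rcond=None)[0])
E
python3 cv.py
```

```text
t 24.375 tcp W [0.6546 0.0329 0.1451] tcp in P [ 41.4285   0.909  145.1191] F [-0.3114 -0.3118 -0.8639] w 0.020674870267692474 g 0.0
wrist (-62, -44, -70, 70) 6437 [-53.2   0.   81.9]
wrist (30, 58, -70, -25) 2154 [ 41.2 -46.1  91. ]
wrist (30, 58, 25, 70) 2153 [41.2 46.1 91. ]
wrist (30, 58, -15, 15) 1779 [43.9 -0.  91.4]
 slope [ 0.0963  0.0005 87.016 ]
side (-62, -44, -70, 70) 277 [-52.8  -3.7  81. ]
side (30, 58, -70, -25) 154 [ 44.4 -47.9  89.7]
side (30, 58, 25, 70) 117 [44.2 46.5 90.2]
side (30, 58, -15, 15) 91 [44.2 -0.3 90.3]
 slope [ 0.0981  0.0031 85.7925]
scene (-62, -44, -70, 70) 89 [-53.1 -29.4  80.6]
scene (30, 58, -70, -25) 129 [ 43.9 -48.5  89.4]
scene (30, 58, 25, 70) 119 [44.3 47.7 89.5]
scene (30, 58, -15, 15) 85 [44.2  0.5 90. ]
 slope [ 0.0913  0.0012 85.4549]
```

The cover rests on the ramp at tilt ≈ 0.096, centred. Pressing it down.

Call:
{"fn": "move_arm", "kwargs": {"rows": "0 0 0 0 0 0.03 0; 0 0 0 0 0 0.03 0; 0 0 0 0 0 0.006 0; 0 0 0 0 0 0.004 0; 0 0 0 0 0 0.003 0; 0 0 0 0 0 0.003 0; 0 0 0 0 0 0.002 0; 0 0 0 0 0 0 0"}}

```text
t: 25.52
eef_pos: [0.6552, 0.0329, 0.0669]
ee_rot: [3.142, -0.0, 2.995]
force: [-0.9, 0.7, -0.2]
width: 0.0004
gripper_force: 0.0
```

```bash
python3 cv.py | grep -v "y1"
```

```text
t 25.525 tcp W [0.6552 0.0329 0.0669] tcp in P [42.0111  0.9076 66.8571] F [-0.9239  0.6568 -0.1679] w 0.00041395498595901237 g 0.048697462189011276
wrist (-62, -44, -70, 70) 14966 [-53.2   0.   80.9]
wrist (30, 58, -70, -25) 48 [ 31.5 -68.3  83.1]
wrist (30, 58, 25, 70) 48 [31.4 68.3 83.1]
wrist (30, 58, -15, 15) 768 [33.  -0.  92.7]
 slope [ 0.0257  0.0003 82.2409]
side (-62, -44, -70, 70) 272 [-53.   -3.5  79.8]
side (30, 58, -70, -25) 143 [ 43.9 -47.9  82.3]
side (30, 58, 25, 70) 22 [33.7 41.8 82.1]
side (30, 58, -15, 15) 22 [32.3  7.  92.3]
 slope [ 0.0255 -0.0001 81.1312]
scene (-62, -44, -70, 70) 18 [-52.5 -63.8  78.7]
scene (30, 58, -70, -25) 130 [ 44.4 -47.6  82.1]
scene (30, 58, 25, 70) 124 [44.4 48.6 82. ]
scene (30, 58, -15, 15) 105 [50.7 -1.4 94.8]
 slope [ 0.0326  0.0012 80.6574]
```

Call:
{"fn": "move_arm", "kwargs": {"rows": "0 0 0 0 0 0.002 0; 0 0 0 0 0 0.001 0; 0 0 0 0 0 0.001 0; 0 0 0 0 0 0 0"}}

```text
t: 26.18
eef_pos: [0.6551, 0.0328, 0.0637]
ee_rot: [-3.141, 0.0, 2.995]
force: [-2.7, 1.1, 7.3]
width: 0.0004
gripper_force: 3.4
```

```bash
python3 cv.py | grep slope
```

```text
slope [-0.0003  0.0003 80.5228]
 slope [ 0.0013 -0.0001 79.356 ]
 slope [-0.0002 -0.0003 79.0278]
```

Flat. I'll add a little more force to be sure it's seated, then lift clear.

Call:
{"fn": "move_arm", "kwargs": {"rows": "0 0 0 0 0 0.001 0; 0 0 0 0 0 0 0; 0 0 0 0 0 -0.01 0; 0 0 0 0 0 -0.04 0; 0 0 0 0 0 -0.05 0; 0 0 0 0 0 0 0"}}

```text
t: 27.08
eef_pos: [0.6581, 0.0333, 0.1671]
ee_rot: [3.139, 0.008, 2.996]
force: [-0.4, -0.3, -1.1]
width: 0.0004
gripper_force: 0.0
```

```bash
python3 cv.py
python3 - <<'E'
from h import *
# plate front/rear edges, catch position
for n in("wrist","side","scene"):
    c=cam(n); p,d=arm.grab_frame(n); P=inP(cloud(c,d))*1e3
    A=P[(abs(P[...,2]-79.8)<4)&(abs(P[...,0])<75)&(abs(P[...,1])>20)&(abs(P[...,1])<70)]
    B=P[(P[...,2]>83)&(P[...,2]<100)&(P[...,0]>55)&(P[...,0]<73)&(abs(P[...,1])<18)]
    print(n,'rear strip z',np.median(A[A[:,0]>55][:,2]) if (A[:,0]>55).any() else None,'catch x,z',[(z,B[(B[:,2]>=z)&(B[:,2]<z+4),0].mean().round(1)) for z in range(83,100,4) if ((B[:,2]>=z)&(B[:,2]<z+4)).any()])
    if n=="scene": cv2.imwrite("pics/fin.png",cv2.resize(p[150:270,260:420],None,fx=5,fy=5,interpolation=cv2.INTER_CUBIC))
E
```

```text
t 27.075 tcp W [0.6581 0.0333 0.1671] tcp in P [ 44.7858   1.7785 167.0971] F [-0.4093 -0.2556 -1.0902] w 0.0003586019056191003 g 0.0
wrist (-62, -44, -70, 70) 5584 [-53.    0.1  80.6]
wrist (30, 58, -70, -25) 2105 [ 43.7 -47.5  80.5]
wrist (30, 58, 25, 70) 2098 [43.8 47.5 80.6]
wrist (30, 58, -15, 15) 1379 [43.9 -0.  80.7]
 slope [-0.0003  0.0002 80.5602]
side (-62, -44, -70, 70) 268 [-53.1  -3.8  79.4]
side (30, 58, -70, -25) 141 [ 44.2 -47.6  79.3]
side (30, 58, 25, 70) 113 [44.3 46.9 79.3]
side (30, 58, -15, 15) 88 [44.1  0.6 79.8]
 slope [ 0.0003 -0.0007 79.3783]
scene (-62, -44, -70, 70) 153 [-52.9  -8.6  78.9]
scene (30, 58, -70, -25) 138 [ 44.2 -48.4  79.1]
scene (30, 58, 25, 70) 119 [43.5 48.8 79.1]
scene (30, 58, -15, 15) 59 [38.9 -0.4 79.4]
 slope [ 0.001   0.0006 79.0728]
wrist rear strip z 80.50930917077864 catch x,z [(83, np.float64(60.8)), (87, np.float64(62.5)), (91, np.float64(63.8)), (95, np.float64(67.0)), (99, np.float64(68.8))]
side rear strip z 79.20004874520315 catch x,z [(83, np.float64(59.9)), (87, np.float64(61.0)), (91, np.float64(63.7)), (95, np.float64(66.2)), (99, np.float64(65.5))]
scene rear strip z 78.83906999325023 catch x,z [(91, np.float64(70.1)), (95, np.float64(69.9)), (99, np.float64(69.9))]
```

View pics/fin.png

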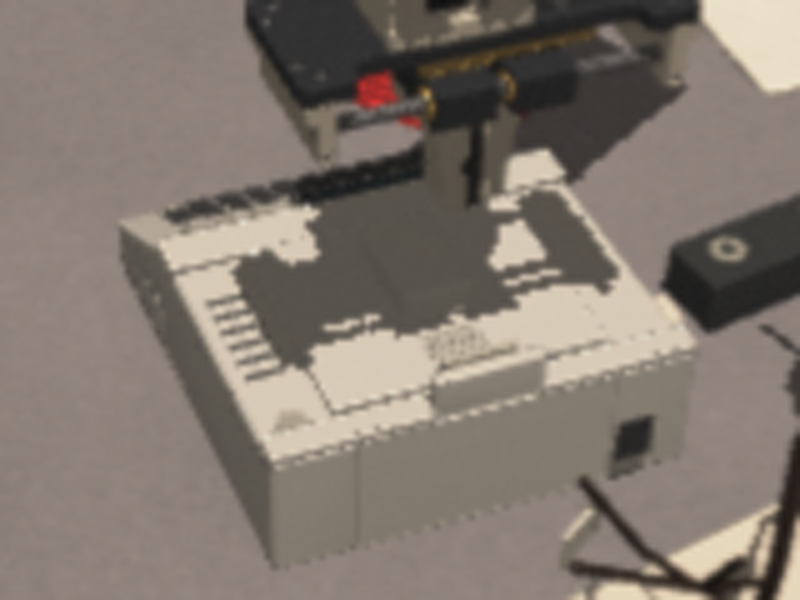

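The cover lies flat and flush, with its hump at (420,265) and ribs at (465,345). The catch has sprung forward: nose x ≈ 60.5 with the ramp reading 60.8 to 68.8. The arm touches nothing, so I'm handing in the job.

```bash
python3 -c "
from station import arm
print(arm.job_done())"
```

```text
the job is handed in; nothing more can be done
None
```

The print-head lever is pressed home and the cover is hooked, snapped under the catch and lying flat, by my own measurements; the job is handed in at about 27 s, but the hand-in returned no verdict.

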